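Scoop ball knobs from the stock bin into the kit dish

ROBOT

A 6-joint arm with a two-finger parallel gripper is mounted at the origin on the work surface. World frame = base frame: x ahead of the robot, y to its left, z up, the work surface at z = 0. Lengths are in m, angles in rad, forces in N, time in s.
With the tool pointing down it reaches from about 0.325 to 0.775 m from the base axis. Payload 5.5 kg.
Tool frame: the origin (TCP) lies on the centre line of the jaws, within the pads' length; the fingertips stand 8 mm ahead of it and the grasp point (between the pads) lies 11 mm behind it; z points along the fingers, y is the line along which they close (so a half turn about z gives the same grasp; the last joint's range is limited). The gripper opens to 88 mm and grips with 3 to 60 N. Pads are 20 mm wide; open, the fingers measure 115 mm over their backs; the gripper's body (75 mm by 178 mm) begins 61 mm behind the grasp point.
Start: joints at [-0.057, 0.091, 1.231, -0, 1.82, -0.057], TCP at [0.6, -0, 0.231] pointing down, gripper open.
Joint ranges: [-2.87, 2.87], [-0.86, 2.18], [0.17, 2.46], [-1.51, 4.65], [0.06, 2.69], [-2.65, 2.65]. Speed limits (rad/s): [2.57, 2.57, 3.01, 3.14, 3.14, 3.14].

INTERFACE

Orientations are given as a 3x3 rotation matrix whose columns are the frame's x, y, z axes.
In Python, from workcell import r gives the robot as it stands.
- The arm moves only by the tool apply_moves, never from a script. Its argument "commands" is a list of rows, each an object of numbers: "wx", "wy", "wz": the turn, a rotation vector about the tool's x, y, z each as a share of 4 degrees, from -1 to 1; "dx", "dy", "dz": the shift along the tool's x, y, z each as a share of 3 cm, from -1 to 1; "hand": the opening, from -1 (shut) to 1 (fully open). A call has 1 to 8 rows; each row shifts and turns the commanded pose from where the row before left it, along the tool's axes as they then stand; what a row does not reach is not made up. A row lasts 1/8 s, in which the tool goes at most 62.5 mm and 10.7 degrees, less where a joint would pass 70% of its speed; a pose out of reach is approached as far as the arm can. A call with a number of a shift or a turn outside -1 to 1 is refused whole. A call with a gripper value outside its range is refused whole. The fingers move at their own pace and stop on an object; "squeeze" is the grip in N (left out, the last holds). Time passes only in rows, so rows that do not move let the fingers close. It gives the time, the measured TCP pose, the force, the opening and the grip force at its end, in the units of the state.
- r.observe(): the state, without advancing time (a new reading comes with each control period).
- r.camera(name): name is "scene" or "side" or "wrist"; returns a dict with "color" (400x640x3 uint8, red, green, blue), "range_z" (400x640 float32, m along the optical axis (not along the pixel's ray), 0 where there is no reading), "intrinsics" (3x3 intrinsics, pixels), "extrinsics" (4x4, takes a point from camera to world coordinates). Camera axes: x right, y down, z forward; pixel columns grow to the right and rows downward; lengths in m; the calibration is good to about 2 mm. A picture is of the moment at which its call begins.
- r.close_job(): hands the job in; it is judged then, once.
The state is a dict: "clock": time; "joint_pos": joint angles; "dq": joint speeds; "effort": joint torques, N m; "position": TCP position; "tcp_rot": TCP orientation; "contact_force": force on the tool from outside, world axes, zero at the start; "moment": the same for the moment, N m; "width": finger opening in m; "gripper_force": force on a finger pad.
Only numpy, scipy, OpenCV 4.12 (cv2) and the standard library are available. Lean on these libraries where they do the work, as an engineer would, in place of code of your own. Each camera call takes 0.05 s, during which the arm holds its last target. There are 200 camera calls.

TASK

Pick up the scoop, dig it gently along the floor of the blue stock bin and use it to carry red ball knobs over to the steel dish until at least three are in it, never touching a knob with the fingers. Any knob not in the dish must remain in the bin, none spilt. Then stand the scoop upright on the green mat again, wholly on it, let go, and leave the solder spool, the jar and the multimeter where they are.

Things in the scene. Friction and masses are not known exactly. Their poses are not given: they have to be found in the camera images.
- scoop: Loose aluminium scoop with an orange handle, about 120 g, standing flat on the green mat. Origin: centre of the pan's underside. Pan 80 mm long (x), 84 mm wide (y), floor 2 mm thick, open at its nose (x = +40 mm); back wall (x = -40 mm) and side walls (from the back to x = +14 mm) 3 mm thick, 30 mm high.
- scoop_grip (a point): Grip point in the middle of the scoop's handle, at (-86, 0, 83) mm in the scoop's frame. The handle is a flat-sided bar, 18 mm thick along y (fingers close along y), 24 mm deep and 110 mm long, from (-50, 0, 22) mm up and back, leaning 30 degrees from the scoop's z towards -x, to a round end at (-106, 0, 117) mm.
- mat: Green mat fixed to the bench, 180 mm (x) by 160 mm (y), 3 mm thick. Origin: centre of its underside.
- bin: Blue stock bin fixed to the bench, open on top. Origin: centre of its underside; x runs along it, away from the robot. Inner floor 5 mm up, 220 mm (x) by 94 mm (y). Walls 4 mm thick, tops above the bench: sides and far wall 42 mm, near wall (x = -110) 34 mm. The far wall leans outwards 32 degrees from its foot at x = +110. Knobs start at x > 5 mm. More than 45 N damages it.
- dish: Round steel magnetic parts dish, fixed to the bench by its magnet. Origin: centre of its underside. 38 mm high, outside radius 62 mm at the foot and 75 mm at the rim, wall 3 mm, inner floor 5 mm above the bench.
- knob1: Red plastic ball knob, 24 mm diameter, 12 g, polished, with one flat 12 mm across (10.4 mm from the centre). Origin: the ball's centre. Five alike.
- knob2: Red plastic ball knob, 24 mm diameter, 12 g, polished, with one flat 12 mm across (10.4 mm from the centre). Origin: the ball's centre. Five alike.
- knob3: Red plastic ball knob, 24 mm diameter, 12 g, polished, with one flat 12 mm across (10.4 mm from the centre). Origin: the ball's centre. Five alike.
- knob4: Red plastic ball knob, 24 mm diameter, 12 g, polished, with one flat 12 mm across (10.4 mm from the centre). Origin: the ball's centre. Five alike.
- knob5: Red plastic ball knob, 24 mm diameter, 12 g, polished, with one flat 12 mm across (10.4 mm from the centre). Origin: the ball's centre. Five alike.
- spool: Bystander: solder spool with red flanges, 60 mm diameter, 50 mm high, standing. Origin: centre of its underside.
- flux: Bystander: small amber jar with a white cap, 40 mm diameter, 75 mm high. Origin: centre of its underside.
- meter: Bystander: yellow multimeter lying on its back, 130 mm (x) by 70 mm (y) by 34 mm, with a dial 8 mm proud. Origin: centre of its underside.
There are look-alikes about, which are no part of the job. Several things have the shape of the scoop; the one meant has the colours described above.

How it is judged:
By the outcome, as a careful person would: the job done as asked, in the order asked, and still so for the second after the job is handed in, with the robot touching nothing.
It also fails if it takes over 58 s, if anything falls off the work surface, if the arm or the gripper's body presses on something with over 40 N, if the wrist force passes 120 N, or if a joint passes its speed limit or range.

## Working session

There is one attempt and no reset: what is moved stays moved. The work goes in short steps, Python scripts to look and compute and a tool call to move; the robot and the scene stay as the last step left them, time stands still between calls to the robot, and variables do not carry over. Pictures are saved under pics/ and viewed, at most 10 in all, crops included, and the job is handed in when it is done.

Besides the shell and the picture viewer there is one more tool, called after "Emit:" as name(argument=value, ...) on one line, values as JSON. apply_moves: Moves the arm, as the interface text tells. Shift numbers are shares of 3 cm and turn numbers shares of 4 degrees, none past 1 either way. Its arguments: {"type":"object","properties":{"commands":{"type":"array"},"squeeze":{"type":"number"}},"required":["commands"]}

```bash
mkdir -p pics
cat > h.py <<'E'
import numpy as np, cv2
from workcell import r
def grab(n):
    c=r.camera(n); return c
def pts(c):
    K=np.array(c["intrinsics"]);T=np.array(c["extrinsics"]);z=c["range_z"]
    v,u=np.mgrid[:z.shape[0],:z.shape[1]]
    P=np.stack([(u-K[0,2])/K[0,0]*z,(v-K[1,2])/K[1,1]*z,z],-1)
    P=P@T[:3,:3].T+T[:3,3]; P[z<=0]=np.nan
    return P
def save(c,f): cv2.imwrite('pics/'+f,c["color"][:,:,::-1])
E
python3 - <<'E'
from h import *
for n in ("scene","side"):
    c=grab(n); save(c,n+'0.png'); np.savez(n+'0.npz',**c); print(n,np.round(c["extrinsics"],3).tolist())
o=r.observe();print(o["position"],o["tcp_rot"],o["contact_force"],o["clock"])
E
```

```text
scene [[0.861, 0.295, -0.415, 1.055], [0.509, -0.492, 0.707, -0.844], [0.004, -0.819, -0.573, 0.748], [0.0, 0.0, 0.0, 1.0]]
side [[-0.99, -0.115, 0.086, 0.454], [-0.143, 0.75, -0.645, 0.771], [0.009, -0.651, -0.759, 0.983], [0.0, 0.0, 0.0, 1.0]]
[5.99750002e-01 1.39130775e-05 2.29593582e-01] [[ 1.41062672e-05  9.99998425e-01 -1.77504295e-03]
 [ 9.99999995e-01 -1.39296922e-05  9.94887713e-05]
 [ 9.94638887e-05 -1.77504434e-03 -9.99998420e-01]] [ 0.65894851  0.20268124 -1.11598369] 0.1
```

View pics/scene0.png

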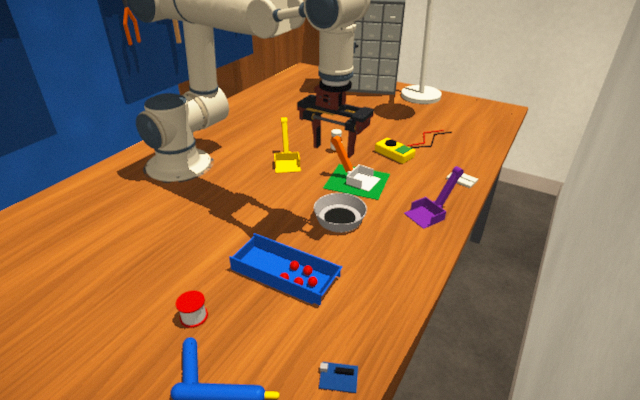

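View pics/side0.png

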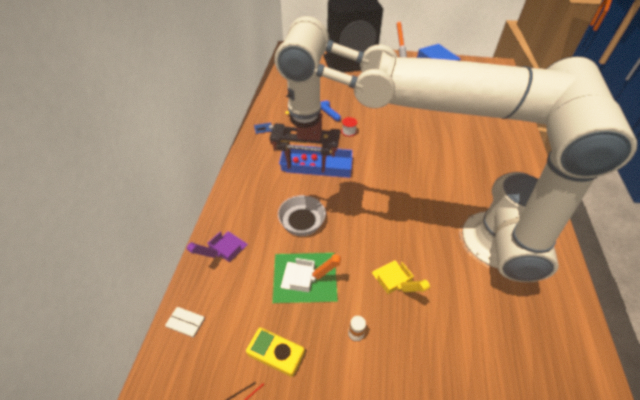

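Scene view: there are three scoop shapes: yellow at (287,160), aluminium with an orange handle on the green mat at (355,172), and purple at (430,208). The middle one fits the description (orange handle, aluminium pan, on the mat). The bin is at (286,268), the dish at (340,212), the spool at (191,308), the jar at (337,138) and the meter at (395,150). In the side view the scoop is at (305,275), the dish at (302,215) and the bin at (316,162).

Run:
```python
from h import *
S={n:dict(np.load(n+'0.npz')) for n in("scene","side")}
c=S["scene"]; cv2.imwrite('pics/crop0.png',cv2.resize(c["color"][120:205,305:405,::-1],None,fx=6,fy=6,interpolation=cv2.INTER_CUBIC))
def ell(m,P,zl,zh):
    k=m&(P[...,2]>zl)&(P[...,2]<zh)
    return P[k]
for n,c in S.items():
    P=pts(c); hsv=cv2.cvtColor(c["color"],cv2.COLOR_RGB2HSV); H,s,V=[hsv[...,i].astype(int) for i in range(3)]
    ok=np.isfinite(P[...,2])&(P[...,0]>.25)&(P[...,0]<1)&(abs(P[...,1])<.7)
    print(n,'bench z',np.nanmedian(P[ok&(H>5)&(H<18)&(s>100)&(P[...,2]<.02)][:,2]))
    def rect(name,m):
        q=P[m&ok]; q=q[:,:]
        if len(q)<10: print(name,len(q));return
        (cx,cy),wh,a=cv2.minAreaRect(q[:,:2].astype(np.float32)*1000)
        print(name,len(q),np.round([cx,cy,*wh,a],1),'z',np.round(np.percentile(q[:,2],[2,50,98]),3))
    z=P[...,2]
    rect('mat',(H>50)&(H<75)&(s>150)&(z<.012)&(z>-.006)&(P[...,1]<.3))
    b=(H>105)&(H<125)&(s>140)
    rr=np.zeros_like(b); 
    if n=="scene": rr[230:302,225:345]=1
    else: rr[145:178,275:356]=1
    rect('bin top',b&rr&(z>.036)&(z<.05)); rect('bin all',b&rr&(z>-.01)&(z<.06)); rect('bin floor',b&rr&(z<.012))
    rr[:]=0
    if n=="scene": rr[190:235,308:372]=1
    else: rr[192:240,272:332]=1
    q=P[rr&ok&(z>.034)&(z<.045)]
    A=np.c_[2*q[:,:2],np.ones(len(q))];x=np.linalg.lstsq(A,(q[:,:2]**2).sum(1),rcond=None)[0]
    print('dish rim',len(q),x[:2],np.sqrt(x[2]+x[0]**2+x[1]**2))
    rr[:]=0
    if n=="scene": rr[130:195,325:390]=1
    else: rr[252:305,272:342]=1
    o=rr&(H<14)&(s>170)&(z>.025)&(V>120)&(z<.14)
    q=P[o&ok]; q=q[np.argsort(q[:,2])]
    print('handle',len(q)); 
    for lo in np.arange(.03,.13,.02):
        k=q[(q[:,2]>lo)&(q[:,2]<lo+.02)]
        if len(k): print(len(k),k.mean(0).round(4))
    g=rr&(s<60)&(V>90)
    rect('pan',g&(z>.003)&(z<.045)); rect('pantop',g&(z>.028)&(z<.04)); rect('panfloor',g&(z>.0)&(z<.012))
    red=((H<6)|(H>174))&(s>180)&(V>90)&ok&(P[...,2]<.06)
    nb,lab,st,ce=cv2.connectedComponentsWithStats(red.astype(np.uint8))
    for i in range(1,nb):
        if st[i,4]>15:
            k=P[lab==i]; print('red',st[i,4],ce[i].round(),np.nanmedian(k,0).round(3),np.nanmax(k[:,2]).round(3))
    rect('yellow',(H>22)&(H<32)&(s>150)&(z>.01)&(z<.2))
```

```text
scene bench z 0.0006228893105856281
mat 824 [570.5 214.2 177.5 161.7   9.8] z [0.    0.004 0.007]
bin top 603 [ 607.7 -246.2  251.9  104.5    1.6] z [0.036 0.041 0.045]
bin all 3774 [ 606.4 -234.4  253.2  129.9    2.7] z [0.003 0.015 0.043]
bin floor 1743 [ 604.8 -234.8  248.9  129.8    2.9] z [0.001 0.006 0.011]
dish rim 219 [0.61357455 0.01543857] 0.07271221297267921
handle 261
43 [0.5272 0.2292 0.0406]
54 [0.5152 0.2261 0.0589]
54 [0.5109 0.2179 0.0796]
49 [0.4986 0.2182 0.1   ]
53 [0.4884 0.2189 0.1197]
pan 565 [584.1 167.3 203.   89.2  89.4] z [0.004 0.009 0.035]
pantop 101 [572.1 166.6  60.9 200.2   1.9] z [0.028 0.031 0.038]
panfloor 323 [589.  223.1  89.8  80.7  89.4] z [0.002 0.006 0.011]
red 60 [294. 265.] [ 0.622 -0.227  0.022] 0.029
red 61 [307. 270.] [ 0.658 -0.225  0.022] 0.031
red 31 [285. 275.] [ 0.624 -0.27   0.025] 0.029
red 61 [312. 281.] [ 0.687 -0.249  0.022] 0.028
red 42 [299. 281.] [ 0.66  -0.266  0.024] 0.029
red 484 [190. 302.] [ 0.511 -0.456  0.051] 0.054
red 82 [194. 322.] [ 0.528 -0.471  0.004] 0.009
yellow 760 [ 504.9  -39.4  440.  1028.8    6.1] z [0.011 0.03  0.125]
side bench z -0.001981397034293675
mat 0
bin top 49 [ 601.9 -191.5  232.4    9.9    2.7] z [0.036 0.039 0.043]
bin all 451 [ 605.7 -240.1  241.2  107.2    2.7] z [-0.002  0.003  0.041]
bin floor 387 [ 598.5 -262.9  221.7   62.3    2.7] z [-0.002  0.003  0.009]
dish rim 113 [0.61682929 0.02042292] 0.0726290584932502
handle 245
22 [0.5335 0.2345 0.0429]
43 [0.5266 0.2344 0.06  ]
40 [0.5152 0.2343 0.0812]
39 [0.5033 0.2346 0.1005]
83 [0.487  0.2325 0.1224]
pan 550 [586.3 217.9 103.5  90.9  89.8] z [0.003 0.006 0.033]
pantop 99 [5.738e+02 2.264e+02 6.550e+01 8.640e+01 2.000e-01] z [0.028 0.031 0.034]
panfloor 588 [590.4 216.5 104.7  82.3  87.7] z [0.    0.003 0.011]
red 98 [349. 121.] [ 0.51  -0.452  0.047] 0.051
yellow 1032 [ 502.9  -26.2  442.3 1026.8    5.9] z [0.026 0.032 0.128]
```

View pics/crop0.png

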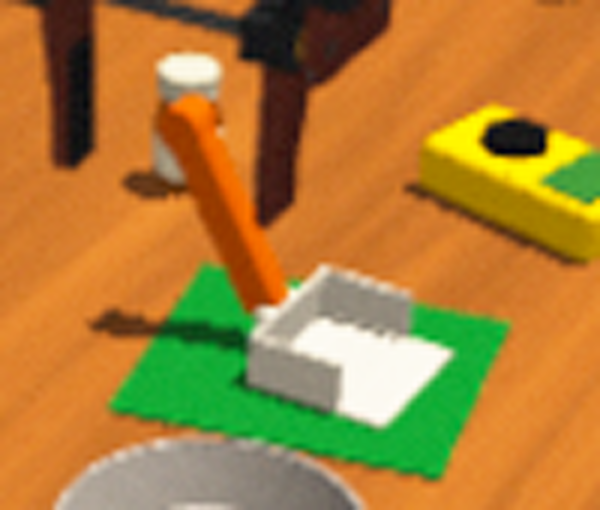

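The crop confirms the grey aluminium scoop with the orange handle on the green mat, with the jar behind it. Next I go above the bin for a close wrist view on the way.

Emit:
apply_moves(commands=[{"dx": -1,"dz": -0.5,"hand": 1},{"dx": -1,"dz": -0.5,"hand": 1},{"dx": -1,"dz": -0.5,"hand": 1},{"dx": -1,"dz": -0.5,"hand": 1},{"dx": -1,"dz": -0.5,"hand": 1},{"dx": -1,"dz": -0.5,"hand": 1},{"dx": -1,"dz": -0.5,"hand": 1},{"dx": 0,"dz": 0,"hand": 1}])

```text
schema error: expected keys wx, wy, wz, dx, dy, dz, hand
```

Run:
```python
from h import *
c=grab("wrist"); save(c,'w1.png'); np.savez('w1.npz',**c)
o=r.observe(); print(o["position"],o["tcp_rot"].round(3) if hasattr(o["tcp_rot"],'round') else o["tcp_rot"],o["clock"],np.round(c["extrinsics"],3).tolist())
P=pts(dict(np.load('side0.npz'))); q=P[318:335,350:367].reshape(-1,3); q=q[q[:,2]>.06]; print('jar',q.mean(0),q.max(0))
P=pts(c);hsv=cv2.cvtColor(c["color"],cv2.COLOR_RGB2HSV);H,s=hsv[...,0],hsv[...,1]; z=P[...,2]
b=(H>105)&(H<125)&(s>130)
q=P[b&(z>.034)&(z<.05)&(P[...,0]>.4)]
print(len(q), cv2.minAreaRect(q[:,:2].astype(np.float32)*1000))
```

```text
[5.99797247e-01 1.65296866e-05 2.29777411e-01] [[-0.     1.    -0.001]
 [ 1.     0.     0.   ]
 [ 0.    -0.001 -1.   ]] 0.15 [[1.0, 0.001, -0.001, 0.599], [0.0, -0.954, -0.299, 0.083], [-0.002, 0.299, -0.954, 0.384], [0.0, 0.0, 0.0, 1.0]]
jar [0.41271834 0.37229046 0.07249714] [0.43058585 0.38769013 0.07791384]
831 ((608.8963012695312, -264.9906005859375), (252.15219116210938, 56.25764846801758), 1.9091930389404297)
```

View pics/w1.png

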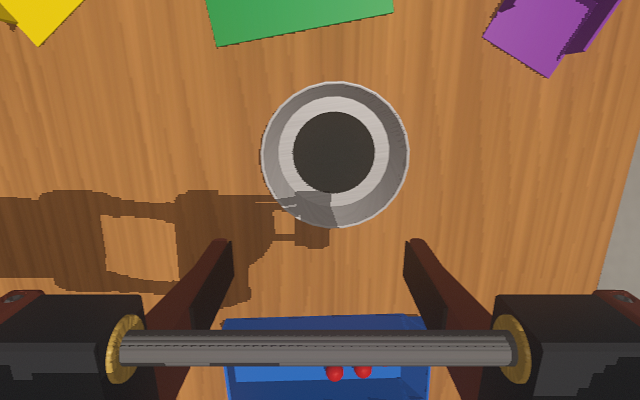

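The wrist view shows the dish at (337,155), the mat edge at the top (300,20) and the bin at the bottom (325,360), partly hidden by the gripper. The move was refused because every row needs all the keys, so I'm resending it.

Emit:
apply_moves(commands=[{"wx": 0,"wy": 0,"wz": 0,"dx": -1,"dy": 0,"dz": -0.5,"hand": 1},{"wx": 0,"wy": 0,"wz": 0,"dx": -1,"dy": 0,"dz": -0.5,"hand": 1},{"wx": 0,"wy": 0,"wz": 0,"dx": -1,"dy": 0,"dz": -0.5,"hand": 1},{"wx": 0,"wy": 0,"wz": 0,"dx": -1,"dy": 0,"dz": -0.5,"hand": 1},{"wx": 0,"wy": 0,"wz": 0,"dx": -1,"dy": 0,"dz": -0.5,"hand": 1},{"wx": 0,"wy": 0,"wz": 0,"dx": -1,"dy": 0,"dz": -0.5,"hand": 1},{"wx": 0,"wy": 0,"wz": 0,"dx": -1,"dy": 0,"dz": -0.5,"hand": 1},{"wx": 0,"wy": 0,"wz": 0,"dx": 0,"dy": 0,"dz": 0,"hand": 1}])

```text
clock: 1.15
position: [0.5999, -0.2119, 0.3361]
tcp_rot: [[0.003, 1.0, 0.001], [1.0, -0.003, -0.001], [-0.001, 0.001, -1.0]]
contact_force: [0.0, -0.4, 0.3]
width: 0.0878
gripper_force: 0.0
```

Run:
```python
from h import *
c=grab("wrist"); save(c,'w2.png'); np.savez('w2.npz',**c)
o=r.observe(); print(o["position"],o["clock"])
P=pts(c);hsv=cv2.cvtColor(c["color"],cv2.COLOR_RGB2HSV);H,s=hsv[...,0],hsv[...,1]; z=P[...,2]
b=(H>105)&(H<125)&(s>130)
q=P[b&(z>.036)&(z<.05)&(P[...,0]>.4)]
print(len(q), cv2.minAreaRect(q[:,:2].astype(np.float32)*1000),np.median(q[:,2]))
# side-wall top lines: per x bin, extremes in y
X=np.arange(.49,.73,.02); 
for x in X:
    k=q[abs(q[:,0]-x)<.004]; 
    if len(k): 
        k=k[:,1]*1000; hi=k[k>-235]; lo=k[k<-235]; print(round(x,3),[ (v.min().round(1),v.max().round(1),len(v)) for v in(lo,hi) if len(v)])
red=((H<6)|(H>174))&(s>150)&(P[...,2]<.06)
nb,lab,st,ce=cv2.connectedComponentsWithStats(red.astype(np.uint8))
for i in range(1,nb):
    if st[i,4]>40: k=P[lab==i]; print('red',st[i,4],ce[i].round(),np.nanmean(k,0).round(3),np.nanmax(k[:,2]).round(3))
```

```text
[ 0.60005849 -0.21062246  0.33536708] 1.2
1818 ((608.2125244140625, -243.484375), (251.7504425048828, 102.12765502929688), 2.0728840827941895) 0.04168265253079073
0.49 [(np.float64(-298.7), np.float64(-294.6), 24), (np.float64(-200.7), np.float64(-196.7), 27)]
0.51 [(np.float64(-297.2), np.float64(-293.8), 21), (np.float64(-199.5), np.float64(-196.2), 22)]
0.53 [(np.float64(-297.3), np.float64(-293.3), 24), (np.float64(-199.5), np.float64(-195.4), 27)]
0.55 [(np.float64(-295.8), np.float64(-292.4), 21), (np.float64(-198.5), np.float64(-194.6), 24)]
0.57 [(np.float64(-295.6), np.float64(-291.1), 24), (np.float64(-197.2), np.float64(-193.9), 22)]
0.59 [(np.float64(-294.5), np.float64(-290.8), 24), (np.float64(-197.2), np.float64(-193.2), 24)]
0.61 [(np.float64(-294.1), np.float64(-290.6), 20), (np.float64(-196.0), np.float64(-192.5), 22)]
0.63 [(np.float64(-293.5), np.float64(-289.5), 24), (np.float64(-196.0), np.float64(-191.9), 24)]
0.65 [(np.float64(-291.8), np.float64(-288.7), 19), (np.float64(-194.8), np.float64(-191.0), 24)]
0.67 [(np.float64(-291.8), np.float64(-287.8), 18), (np.float64(-194.8), np.float64(-190.7), 22)]
0.69 [(np.float64(-290.5), np.float64(-287.3), 19), (np.float64(-193.6), np.float64(-189.8), 24)]
0.71 [(np.float64(-290.8), np.float64(-286.5), 21), (np.float64(-192.5), np.float64(-188.8), 19)]
red 201 [358. 158.] [ 0.654 -0.217  0.024] 0.029
red 195 [332. 160.] [ 0.618 -0.219  0.024] 0.028
red 190 [379. 176.] [ 0.683 -0.241  0.024] 0.029
red 183 [359. 189.] [ 0.656 -0.259  0.024] 0.029
red 178 [332. 193.] [ 0.62  -0.265  0.024] 0.029
red 152 [264. 291.] [ 0.513 -0.433  0.004] 0.007
red 969 [257. 316.] [ 0.509 -0.447  0.05 ] 0.053
```

View pics/w2.png

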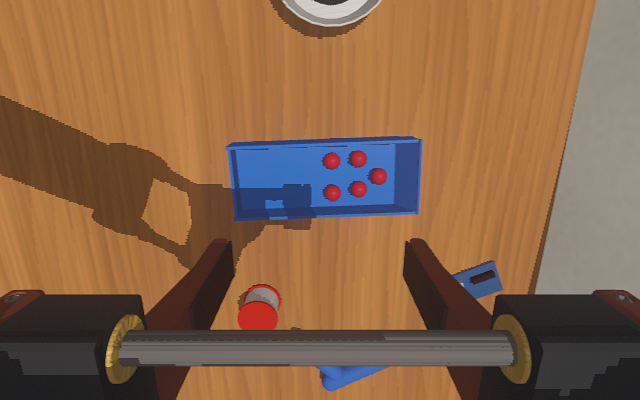

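The wrist view shows the bin at (325,178), near wall at the left. The five knobs are at (332,160), (358,158), (379,176), (359,189) and (332,193). Bin origin is about (0.5965, -0.2437) with yaw 2.05°. Now to the scoop, turning the jaws on the way.

Emit:
apply_moves(commands=[{"wx": 0,"wy": 0,"wz": 1,"dx": 0.9,"dy": -0.2,"dz": 0.07,"hand": 1},{"wx": 0,"wy": 0,"wz": 1,"dx": 0.88,"dy": -0.26,"dz": 0.07,"hand": 1},{"wx": 0,"wy": 0,"wz": 1,"dx": 0.86,"dy": -0.32,"dz": 0.07,"hand": 1},{"wx": 0,"wy": 0,"wz": 1,"dx": 0.84,"dy": -0.38,"dz": 0.07,"hand": 1},{"wx": 0,"wy": 0,"wz": 1,"dx": 0.81,"dy": -0.44,"dz": 0.07,"hand": 1},{"wx": 0,"wy": 0,"wz": 1,"dx": 0.78,"dy": -0.5,"dz": 0.07,"hand": 1},{"wx": 0,"wy": 0,"wz": 1,"dx": 0.74,"dy": -0.55,"dz": 0.07,"hand": 1},{"wx": 0,"wy": 0,"wz": 1,"dx": 0.7,"dy": -0.6,"dz": 0.07,"hand": 1}])

```text
clock: 2.2
position: [0.5513, 0.0081, 0.3178]
tcp_rot: [[0.531, 0.848, -0.001], [0.848, -0.531, 0.001], [-0.0, -0.001, -1.0]]
contact_force: [-0.3, -0.2, -1.1]
width: 0.0882
gripper_force: 0.0
```

Emit:
apply_moves(commands=[{"wx": 0,"wy": 0,"wz": 1,"dx": 0.66,"dy": -0.65,"dz": 0.07,"hand": 1},{"wx": 0,"wy": 0,"wz": 1,"dx": 0.61,"dy": -0.69,"dz": 0.07,"hand": 1},{"wx": 0,"wy": 0,"wz": 1,"dx": 0.56,"dy": -0.73,"dz": 0.07,"hand": 1},{"wx": 0,"wy": 0,"wz": 1,"dx": 0.51,"dy": -0.77,"dz": 0.07,"hand": 1},{"wx": 0,"wy": 0,"wz": 1,"dx": 0.45,"dy": -0.8,"dz": 0.07,"hand": 1},{"wx": 0,"wy": 0,"wz": 1,"dx": 0.4,"dy": -0.83,"dz": 0.07,"hand": 1},{"wx": 0,"wy": 0,"wz": 1,"dx": 0.34,"dy": -0.86,"dz": 0.07,"hand": 1},{"wx": 0,"wy": 0,"wz": 1,"dx": 0.28,"dy": -0.88,"dz": 0.07,"hand": 1}])

```text
clock: 3.2
position: [0.503, 0.2239, 0.301]
tcp_rot: [[0.899, 0.438, -0.001], [0.438, -0.899, -0.0], [-0.001, -0.001, -1.0]]
contact_force: [-0.0, -0.2, -0.2]
width: 0.0876
gripper_force: 0.0
```

Emit:
apply_moves(commands=[{"wx": 0,"wy": 0,"wz": 1,"dx": 0,"dy": 0,"dz": 0,"hand": 1},{"wx": 0,"wy": 0,"wz": 1,"dx": 0,"dy": 0,"dz": 0,"hand": 1},{"wx": 0,"wy": 0,"wz": 1,"dx": 0,"dy": 0,"dz": 0,"hand": 1},{"wx": 0,"wy": 0,"wz": 1,"dx": 0,"dy": 0,"dz": 0,"hand": 1},{"wx": 0,"wy": 0,"wz": 1,"dx": 0,"dy": 0,"dz": 0,"hand": 1},{"wx": 0,"wy": 0,"wz": 1,"dx": 0,"dy": 0,"dz": 0,"hand": 1},{"wx": 0,"wy": 0,"wz": 0.5,"dx": 0,"dy": 0,"dz": 0,"hand": 1},{"wx": 0,"wy": 0,"wz": 0,"dx": 0,"dy": 0,"dz": 0,"hand": 1}])

```text
clock: 4.2
position: [0.5038, 0.2225, 0.3016]
tcp_rot: [[1.0, 0.001, -0.001], [0.001, -1.0, -0.0], [-0.001, 0.0, -1.0]]
contact_force: [-0.4, 0.1, -0.7]
width: 0.0877
gripper_force: 0.0
```

Run:
```python
from h import *
c=grab("wrist"); save(c,'w3.png'); np.savez('w3.npz',**c)
o=r.observe(); print(o["position"],np.round(o["tcp_rot"],3).tolist(),o["clock"],np.round(o["joint_pos"],2))
P=pts(c);hsv=cv2.cvtColor(c["color"],cv2.COLOR_RGB2HSV);H,s,V=[hsv[...,i].astype(int) for i in range(3)]; z=P[...,2]
o=(H<12)&(s>190)&(z>.03)&(z<.14)&(V>100)&(P[...,1]>.17)&(P[...,1]<.28)
q=P[o]
for lo in np.arange(.02,.14,.02):
    k=q[(q[:,2]>lo)&(q[:,2]<lo+.02)]
    if len(k)>5: print(len(k),k.mean(0).round(4),'y',np.percentile(k[:,1],[2,98]).round(4))
g=(s<60)&(V>80)&(P[...,0]>.5)&(P[...,0]<.7)&(P[...,1]>.15)&(P[...,1]<.3)
for n,m in(('all',(z>.002)&(z<.04)),('top',(z>.029)&(z<.039)),('floor',(z>.002)&(z<.009))):
    k=P[g&m]; print(n,len(k), [np.round(v,1) for v in cv2.minAreaRect(k[:,:2].astype(np.float32)*1000)])
m=(H>45)&(H<80)&(s>120)&(z<.012)&(P[...,1]<.32)&(P[...,1]>.1)
k=P[m];print('mat',len(k),[np.round(v,1) for v in cv2.minAreaRect(k[:,:2].astype(np.float32)*1000)])
```

```text
[0.50389354 0.22238036 0.3017356 ] [[1.0, 0.002, -0.0], [0.002, -1.0, -0.0], [-0.0, 0.0, -1.0]] 4.25 [ 0.35 -0.01  1.21  0.    1.94  1.92]
all 5191 [array([583.4, 224.2]), array([90.6, 93.7]), np.float64(88.6)]
top 586 [array([571.1, 224. ]), array([83.3, 64.4]), np.float64(88.5)]
floor 4421 [array([583.4, 224.2]), array([90.6, 93.7]), np.float64(88.6)]
mat 9931 [array([570.4, 219.7]), array([179.6, 159.9]), np.float64(10.0)]
```

View pics/w3.png

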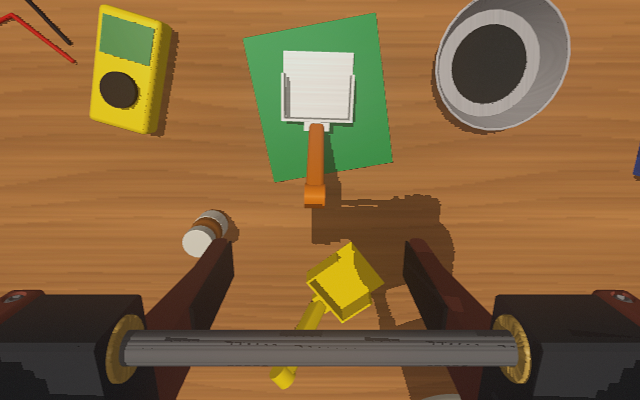

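The wrist view shows the scoop on the mat, pan at (318,87) and handle down to (315,195). The jar is at (205,232), the meter at (132,70), the yellow scoop at (340,285) and the dish at (503,62). Now the exact handle line and the clearances.

Run:
```python
from h import *
c=dict(np.load('w3.npz'));P=pts(c);hsv=cv2.cvtColor(c["color"],cv2.COLOR_RGB2HSV);H,s,V=[hsv[...,i].astype(int) for i in range(3)]; z=P[...,2]
rr=np.zeros(z.shape,bool); rr[122:208,300:330]=1
q=P[rr&(H<17)&(s>120)&(z>.03)]
for lo in np.arange(.02,.14,.02):
    k=q[(q[:,2]>lo)&(q[:,2]<lo+.02)]
    if len(k)>5: print(len(k),k.mean(0).round(4),'x',k[:,0].min().round(4),'y',np.percentile(k[:,1],[2,98]).round(4))
y=(H>20)&(H<34)&(s>150)&(P[...,0]<.52)&(z>.003)
y[:,:220]=0
k=P[y];print('yel',k.min(0),k.max(0)); k=k[k[:,2]>.05];print(k.min(0),k.max(0))
rr[:]=0; rr[205:262,178:232]=1
k=P[rr&(z>.05)];print('jar',k.min(0),k.max(0))
rr[:]=0; rr[0:140,430:575]=1
k=P[rr&(z>.033)&(z<.045)];A=np.c_[2*k[:,:2],np.ones(len(k))];x=np.linalg.lstsq(A,(k[:,:2]**2).sum(1),rcond=None)[0];print('dish',x[:2],np.sqrt(x[2]+x[0]**2+x[1]**2))
```

```text
44 [0.546  0.2256 0.0371] x 0.5408 y [0.2185 0.2331]
178 [0.5386 0.2255 0.0501] x 0.5316 y [0.2176 0.2338]
204 [0.5268 0.226  0.0702] x 0.5191 y [0.2178 0.2344]
231 [0.5153 0.2261 0.0902] x 0.507 y [0.2181 0.2342]
261 [0.5038 0.2265 0.1101] x 0.497 y [0.2183 0.2347]
511 [0.4881 0.2266 0.1297] x 0.4745 y [0.2174 0.236 ]
yel [0.24742586 0.12751078 0.0030011 ] [0.49947941 0.2811723  0.13125129]
[0.24742586 0.22161884 0.0500198 ] [0.29700698 0.2811723  0.13125129]
jar [0.39292408 0.26682786 0.0500811 ] [0.51503528 0.38459064 0.31938367]
dish [0.6151442  0.01780209] 0.07215759525872321
```

Emit:
apply_moves(commands=[{"wx": 0,"wy": 0,"wz": 0.3,"dx": -0.03,"dy": -0.13,"dz": 1,"hand": 1},{"wx": 0,"wy": 0,"wz": 0,"dx": 0,"dy": 0,"dz": 1,"hand": 1},{"wx": 0,"wy": 0,"wz": 0,"dx": 0,"dy": 0,"dz": 1,"hand": 1},{"wx": 0,"wy": 0,"wz": 0,"dx": 0,"dy": 0,"dz": 1,"hand": 1},{"wx": 0,"wy": 0,"wz": 0,"dx": 0,"dy": 0,"dz": 1,"hand": 1},{"wx": 0,"wy": 0,"wz": 0,"dx": 0,"dy": 0,"dz": 1,"hand": 1},{"wx": 0,"wy": 0,"wz": 0,"dx": 0,"dy": 0,"dz": 1,"hand": 1},{"wx": 0,"wy": 0,"wz": 0,"dx": 0,"dy": 0,"dz": 0.56,"hand": 1}])

```text
clock: 5.25
position: [0.5025, 0.2257, 0.0733]
tcp_rot: [[1.0, -0.02, -0.002], [-0.02, -1.0, -0.001], [-0.002, 0.001, -1.0]]
contact_force: [-0.8, -0.1, -0.1]
width: 0.0879
gripper_force: 0.0
```

Emit:
apply_moves(commands=[{"wx": 0,"wy": 0,"wz": 0,"dx": 0,"dy": 0,"dz": 0,"hand": 1}])

```text
clock: 5.38
position: [0.5026, 0.2257, 0.074]
tcp_rot: [[1.0, -0.021, -0.002], [-0.021, -1.0, -0.001], [-0.002, 0.001, -1.0]]
contact_force: [0.0, -0.9, -0.2]
width: 0.0881
gripper_force: 0.0
```

Positioned. Closing.

Emit:
apply_moves(commands=[{"wx": 0,"wy": 0,"wz": 0,"dx": 0,"dy": 0,"dz": 0,"hand": -1},{"wx": 0,"wy": 0,"wz": 0,"dx": 0,"dy": 0,"dz": 0,"hand": -1},{"wx": 0,"wy": 0,"wz": 0,"dx": 0,"dy": 0,"dz": 0,"hand": -1},{"wx": 0,"wy": 0,"wz": 0,"dx": 0,"dy": 0,"dz": 0,"hand": -1},{"wx": 0,"wy": 0,"wz": 0,"dx": 0,"dy": 0,"dz": 0,"hand": -1},{"wx": 0,"wy": 0,"wz": 0,"dx": 0,"dy": 0,"dz": 0,"hand": -1}], squeeze=50)

```text
clock: 6.12
position: [0.5033, 0.2259, 0.0752]
tcp_rot: [[1.0, -0.021, -0.0], [-0.021, -1.0, -0.0], [-0.0, 0.0, -1.0]]
contact_force: [-0.3, -0.6, -0.2]
width: 0.0313
gripper_force: 0.0
```

Emit:
apply_moves(commands=[{"wx": 0,"wy": 0,"wz": 0,"dx": 0,"dy": 0,"dz": 0,"hand": -1},{"wx": 0,"wy": 0,"wz": 0,"dx": 0,"dy": 0,"dz": 0,"hand": -1},{"wx": 0,"wy": 0,"wz": 0,"dx": 0,"dy": 0,"dz": 0,"hand": -1},{"wx": 0,"wy": 0,"wz": 0,"dx": 0,"dy": 0,"dz": -0.2,"hand": -1},{"wx": 0,"wy": 0,"wz": 0,"dx": 0,"dy": 0,"dz": -0.6,"hand": -1},{"wx": 0,"wy": 0,"wz": 0,"dx": 0,"dy": 0,"dz": -1,"hand": -1},{"wx": 0,"wy": 0,"wz": 0,"dx": 0,"dy": 0,"dz": -1,"hand": -1},{"wx": 0,"wy": 0,"wz": 0,"dx": 0,"dy": 0,"dz": 0,"hand": -1}], squeeze=55)

```text
clock: 7.12
position: [0.5049, 0.2265, 0.1635]
tcp_rot: [[1.0, -0.021, 0.007], [-0.021, -1.0, 0.002], [0.007, -0.003, -1.0]]
contact_force: [0.5, 0.4, -1.1]
width: 0.0176
gripper_force: 55.0
```

```bash
cat > scoop.py <<'E'
from h import *
# measure scoop pose relative to TCP from wrist view: grey pixels in tool frame
def toolpts(c):
    o=r.observe(); R=np.array(o["tcp_rot"]);p=np.array(o["position"])
    return (pts(c)-p)@R,o
if __name__=="__main__":
    c=grab("wrist"); save(c,'w4.png'); np.savez('w4.npz',**c)
    Q,o=toolpts(c);hsv=cv2.cvtColor(c["color"],cv2.COLOR_RGB2HSV);s,V=hsv[...,1].astype(int),hsv[...,2].astype(int)
    print(o["position"],o["width"],o["gripper_force"],o["contact_force"],o["clock"])
    g=(s<60)&(V>90)&(Q[...,0]>.03)&(Q[...,0]<.16)&(abs(Q[...,1])<.06)&(Q[...,2]>.02)&(Q[...,2]<.09)
    k=Q[g]; print(len(k),[np.round(v,1) for v in cv2.minAreaRect(k[:,:2].astype(np.float32)*1000)],'minmax',np.percentile(k,[1,99],axis=0).round(4).tolist())
    # floor plane: far from walls
    f=k[(k[:,0]>.065)&(abs(k[:,1])<.03)]
    A=np.c_[f[:,:2],np.ones(len(f))];w=np.ones(len(f),bool)
    for _ in range(4):
        x=np.linalg.lstsq(A[w],f[w,2],rcond=None)[0]; w=abs(A@x-f[:,2])<.003
    print('floor z=a x+b y+c',x.round(4),'pitch deg',np.degrees(np.arctan(x[:2])).round(2),'z at x=.086',(x[0]*.086+x[2]).round(4),w.sum())
E
python3 scoop.py
```

```text
[0.50409658 0.22622421 0.16101417] 0.01795636831700678 54.99359965324402 [ 0.57570629 -0.61562999 -2.32207246] 7.175
22524 [array([82.1, -1. ]), array([84.5, 91.3]), np.float64(90.0)] minmax [[0.043, -0.0421, 0.0385], [0.1269, 0.0401, 0.0689]]
floor z=a x+b y+c [-0.0035  0.0009  0.0676] pitch deg [-0.2   0.05] z at x=.086 0.0673 11044
```

View pics/w4.png

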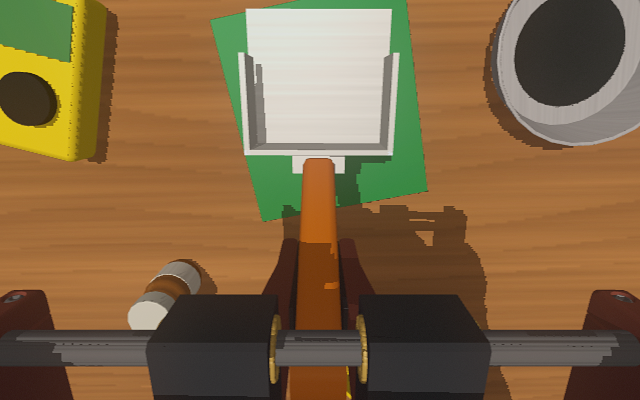

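The scoop is held square: the picture shows the pan at (318,85), straight ahead of the jaws with its floor level. Now over to the bin.

Emit:
apply_moves(commands=[{"wx": 0,"wy": 0,"wz": -0.2,"dx": -0.07,"dy": 0.5,"dz": 0,"hand": -1},{"wx": 0,"wy": 0,"wz": -0.2,"dx": -0.07,"dy": 1,"dz": 0,"hand": -1},{"wx": 0,"wy": 0,"wz": -0.2,"dx": -0.07,"dy": 1,"dz": 0,"hand": -1},{"wx": 0,"wy": 0,"wz": -0.2,"dx": -0.07,"dy": 1,"dz": 0,"hand": -1},{"wx": 0,"wy": 0,"wz": 0,"dx": -0.07,"dy": 1,"dz": 0,"hand": -1},{"wx": 0,"wy": 0,"wz": 0,"dx": -0.07,"dy": 1,"dz": 0,"hand": -1},{"wx": 0,"wy": 0,"wz": 0,"dx": -0.07,"dy": 1,"dz": 0,"hand": -1},{"wx": 0,"wy": 0,"wz": 0,"dx": -0.07,"dy": 1,"dz": 0,"hand": -1}])

```text
clock: 8.18
position: [0.4902, -0.0002, 0.1573]
tcp_rot: [[0.999, 0.035, -0.003], [0.035, -0.999, 0.0], [-0.003, -0.0, -1.0]]
contact_force: [-0.1, 0.8, -2.4]
width: 0.0176
gripper_force: 55.0
```

Emit:
apply_moves(commands=[{"wx": 0,"wy": 0,"wz": 0,"dx": -0.07,"dy": 1,"dz": 0,"hand": -1},{"wx": 0,"wy": 0,"wz": 0,"dx": -0.07,"dy": 1,"dz": 0,"hand": -1},{"wx": 0,"wy": 0,"wz": 0,"dx": -0.07,"dy": 1,"dz": 0,"hand": -1},{"wx": 0,"wy": 0,"wz": 0,"dx": -0.07,"dy": 1,"dz": 0,"hand": -1},{"wx": 0,"wy": 0,"wz": 0,"dx": -0.07,"dy": 1,"dz": 0,"hand": -1},{"wx": 0,"wy": 0,"wz": 0,"dx": -0.07,"dy": 1,"dz": 0,"hand": -1},{"wx": 0,"wy": 0,"wz": 0,"dx": -0.07,"dy": 0.9,"dz": 0,"hand": -1},{"wx": 0,"wy": 0,"wz": 0,"dx": 0,"dy": 0.5,"dz": 0,"hand": -1}])

```text
clock: 9.18
position: [0.4834, -0.2225, 0.1574]
tcp_rot: [[0.999, 0.034, -0.003], [0.034, -0.999, 0.001], [-0.003, -0.001, -1.0]]
contact_force: [0.2, 0.2, -1.1]
width: 0.018
gripper_force: 55.0
```

Emit:
apply_moves(commands=[{"wx": 0,"wy": 0,"wz": 0,"dx": 0,"dy": 0,"dz": 0,"hand": -1},{"wx": 0,"wy": 0,"wz": 0,"dx": 0,"dy": 0,"dz": 0,"hand": -1}])

```text
clock: 9.43
position: [0.4842, -0.2208, 0.1588]
tcp_rot: [[0.999, 0.036, -0.0], [0.036, -0.999, 0.001], [-0.0, -0.001, -1.0]]
contact_force: [0.0, 0.6, -2.3]
width: 0.0177
gripper_force: 55.0
```

```bash
cat > binrel.py <<'E'
from scoop import *
import sys
def wallpan(tag):
    c=grab("wrist"); save(c,tag+'.png'); np.savez(tag+'.npz',**c)
    o=r.observe();P=pts(c);hsv=cv2.cvtColor(c["color"],cv2.COLOR_RGB2HSV);H,s,V=[hsv[...,i].astype(int) for i in range(3)];z=P[...,2]
    a=np.radians(2.05);B=np.array([.5965,-.2437]);d=P[...,:2]-B
    bx=d[...,0]*np.cos(a)+d[...,1]*np.sin(a);by=-d[...,0]*np.sin(a)+d[...,1]*np.cos(a)
    w=(H>105)&(H<125)&(s>130)&(z>.036)&(z<.048)&(bx>-100)
    for n,m in(('lo',by<0),('hi',by>0)):
        k=w&m&(abs(by)<.07)&(bx>-.05)&(bx<.1)
        if k.sum()>20: f=np.polyfit(bx[k],by[k],1); print('wall',n,k.sum(),'y',(f[1]*1e3).round(2),'slope',f[0].round(4))
    Q=(P-np.array(o["position"]))@np.array(o["tcp_rot"])
    g=(s<60)&(V>60)&(Q[...,0]>.04)&(Q[...,0]<.14)&(abs(Q[...,1])<.06)&(Q[...,2]>.02)&(Q[...,2]<.09)
    print('pan bin frame x',np.percentile(bx[g],[.5,99.5]).round(4),'y',np.percentile(by[g],[.3,99.7]).round(4))
    print('tcp',o["position"],np.round(o["tcp_rot"],3).tolist(),o["contact_force"],o["clock"])
wallpan(sys.argv[1])
E
python3 binrel.py w5
```

```text
wall lo 687 y -48.82 slope 0.0024
wall hi 48 y 48.49 slope -0.0052
pan bin frame x [-0.0684  0.0148] y [-0.0142  0.0693]
tcp [ 0.48425499 -0.22074363  0.1590315 ] [[0.999, 0.036, -0.0], [0.036, -0.999, 0.001], [-0.0, -0.001, -1.0]] [ 0.53269295 -0.12663197 -1.77254597] 9.475
```

Emit:
apply_moves(commands=[{"wx": 0,"wy": 0,"wz": 0,"dx": -0.67,"dy": 0.92,"dz": 0.2,"hand": -1},{"wx": 0,"wy": 0,"wz": 0,"dx": 0,"dy": 0,"dz": 0.5,"hand": -1},{"wx": 0,"wy": 0,"wz": 0,"dx": 0,"dy": 0,"dz": 0,"hand": -1},{"wx": 0,"wy": 0,"wz": 0,"dx": 0,"dy": 0,"dz": 0,"hand": -1}])

```text
clock: 9.98
position: [0.4655, -0.2491, 0.1384]
tcp_rot: [[0.999, 0.036, 0.0], [0.036, -0.999, 0.0], [0.0, -0.0, -1.0]]
contact_force: [-0.4, 0.8, -0.9]
width: 0.0181
gripper_force: 55.0
```

```bash
python3 binrel.py w6
```

```text
wall lo 290 y -48.99 slope 0.0021
wall hi 228 y 48.57 slope -0.0221
pan bin frame x [-0.0881 -0.0049] y [-0.0417  0.0417]
tcp [ 0.46555144 -0.24932054  0.13864355] [[0.999, 0.036, 0.001], [0.036, -0.999, -0.0], [0.001, 0.0, -1.0]] [ 0.73180148  0.24951598 -1.16380081] 10.025
```

View pics/w6.png

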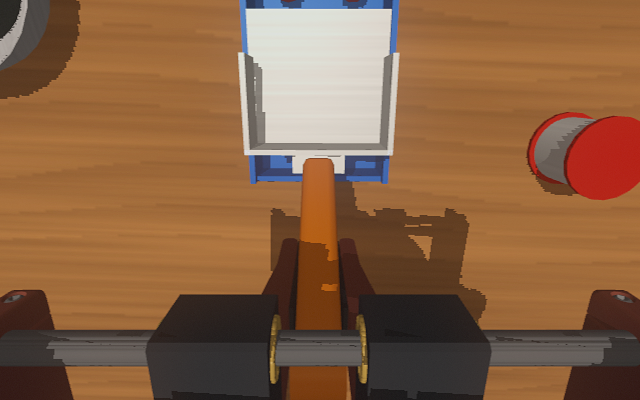

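The picture shows the pan (318,80) centred between the bin walls (245 and 395). The knobs are just ahead of the nose at the top edge. Lowering.

Emit:
apply_moves(commands=[{"wx": 0,"wy": 0,"wz": 0,"dx": 0,"dy": 0,"dz": 0.7,"hand": -1},{"wx": 0,"wy": 0,"wz": 0,"dx": 0,"dy": 0,"dz": 0.7,"hand": -1},{"wx": 0,"wy": 0,"wz": 0,"dx": 0,"dy": 0,"dz": 0.4,"hand": -1},{"wx": 0,"wy": 0,"wz": 0,"dx": 0,"dy": 0,"dz": 0.15,"hand": -1},{"wx": 0,"wy": 0,"wz": 0,"dx": 0,"dy": 0,"dz": 0,"hand": -1},{"wx": 0,"wy": 0,"wz": 0,"dx": 0,"dy": 0,"dz": 0,"hand": -1}])

```text
clock: 10.78
position: [0.4654, -0.2502, 0.0806]
tcp_rot: [[0.999, 0.035, 0.001], [0.035, -0.999, -0.001], [0.001, 0.001, -1.0]]
contact_force: [-0.4, 0.2, -1.0]
width: 0.0176
gripper_force: 55.0
```

Emit:
apply_moves(commands=[{"wx": 0,"wy": 0,"wz": 0,"dx": 0,"dy": 0,"dz": 0.07,"hand": -1},{"wx": 0,"wy": 0,"wz": 0,"dx": 0,"dy": 0,"dz": 0,"hand": -1}])

```text
clock: 11.02
position: [0.4657, -0.2502, 0.0784]
tcp_rot: [[0.999, 0.035, 0.002], [0.035, -0.999, -0.001], [0.002, 0.001, -1.0]]
contact_force: [1.9, -1.2, -0.5]
width: 0.0176
gripper_force: 55.0
```

Emit:
apply_moves(commands=[{"wx": 0,"wy": 0,"wz": 0,"dx": 0,"dy": 0,"dz": 0.04,"hand": -1},{"wx": 0,"wy": 0,"wz": 0,"dx": 0,"dy": 0,"dz": 0,"hand": -1}])

```text
clock: 11.28
position: [0.466, -0.2502, 0.0774]
tcp_rot: [[0.999, 0.035, 0.003], [0.035, -0.999, -0.001], [0.003, 0.001, -1.0]]
contact_force: [4.1, -0.2, 2.2]
width: 0.018
gripper_force: 55.0
```

Emit:
apply_moves(commands=[{"wx": 0,"wy": 0,"wz": 0,"dx": 0.3,"dy": 0,"dz": -0.02,"hand": -1},{"wx": 0,"wy": 0,"wz": 0,"dx": 0.4,"dy": 0,"dz": 0,"hand": -1},{"wx": 0,"wy": 0,"wz": 0,"dx": 0.4,"dy": 0,"dz": 0,"hand": -1},{"wx": 0,"wy": 0,"wz": 0,"dx": 0.4,"dy": 0,"dz": 0,"hand": -1},{"wx": 0,"wy": 0,"wz": 0,"dx": 0.4,"dy": 0,"dz": 0,"hand": -1},{"wx": 0,"wy": 0,"wz": 0,"dx": 0.4,"dy": 0,"dz": 0,"hand": -1},{"wx": 0,"wy": 0,"wz": 0,"dx": 0.4,"dy": 0,"dz": 0,"hand": -1},{"wx": 0,"wy": 0,"wz": 0,"dx": 0.3,"dy": 0,"dz": 0,"hand": -1}])

```text
clock: 12.28
position: [0.5558, -0.2468, 0.0772]
tcp_rot: [[0.999, 0.035, -0.0], [0.035, -0.999, -0.0], [-0.0, 0.0, -1.0]]
contact_force: [-2.9, -0.1, 6.0]
width: 0.0179
gripper_force: 55.0
```

```bash
cat > kn.py <<'E'
from h import *
import sys
c=grab(sys.argv[2] if len(sys.argv)>2 else "wrist"); save(c,sys.argv[1]+'.png'); np.savez(sys.argv[1]+'.npz',**c)
o=r.observe();P=pts(c);hsv=cv2.cvtColor(c["color"],cv2.COLOR_RGB2HSV);H,s,V=[hsv[...,i].astype(int) for i in range(3)]
Q=(P-np.array(o["position"]))@np.array(o["tcp_rot"])
red=((H<5)|(H>174))&(s>170)&(V>60)
nb,lab,st,ce=cv2.connectedComponentsWithStats(red.astype(np.uint8))
a=np.radians(2.05)
for i in range(1,nb):
    if st[i,4]>25:
        k=np.nanmedian(P[lab==i],0);d=k[:2]-[.5965,-.2437];q=np.nanmedian(Q[lab==i],0)
        print('red',st[i].tolist(),'world',k.round(3),'bin',np.round([d[0]*np.cos(a)+d[1]*np.sin(a),-d[0]*np.sin(a)+d[1]*np.cos(a)],3),'scoop',np.round([q[0]-.0865,-q[1],.072-q[2]],3))
print('tcp',o["position"],np.round(o["tcp_rot"],3).tolist(),o["contact_force"],o["clock"])
E
python3 kn.py w7
```

```text
red [256, 0, 74, 30, 1173] world [ 0.677 -0.221  0.028] bin [0.081 0.02 ] scoop [0.034 0.022 0.023]
red [362, 0, 42, 14, 434] world [ 0.681 -0.275  0.027] bin [ 0.084 -0.035] scoop [ 0.037 -0.033  0.022]
red [551, 245, 83, 73, 866] world [ 0.526 -0.433  0.004] bin [-0.077 -0.187] scoop [-0.123 -0.185 -0.001]
red [623, 281, 17, 19, 167] world [ 0.531 -0.435  0.05 ] bin [-0.072 -0.189] scoop [-0.119 -0.187  0.044]
tcp [ 0.55667729 -0.24670071  0.07711649] [[0.999, 0.035, 0.001], [0.035, -0.999, -0.0], [0.001, 0.0, -1.0]] [-0.65204071 -0.52289482  5.73784415] 12.325
```

Emit:
apply_moves(commands=[{"wx": 0,"wy": 0,"wz": 0,"dx": 0.2,"dy": 0,"dz": -0.02,"hand": -1},{"wx": 0,"wy": 0,"wz": 0,"dx": 0.2,"dy": 0,"dz": 0,"hand": -1},{"wx": 0,"wy": 0,"wz": 0,"dx": 0.15,"dy": 0,"dz": 0,"hand": -1},{"wx": 0,"wy": 0,"wz": 0,"dx": 0,"dy": 0,"dz": 0,"hand": -1}])

```text
clock: 12.82
position: [0.5719, -0.2461, 0.0772]
tcp_rot: [[0.999, 0.035, 0.0], [0.035, -0.999, 0.0], [0.0, -0.0, -1.0]]
contact_force: [1.0, -0.0, 1.0]
width: 0.0175
gripper_force: 55.0
```

```bash
python3 kn.py w8
```

```text
red [241, 0, 39, 17, 473] world [ 0.695 -0.21   0.026] bin [0.099 0.031] scoop [0.038 0.032 0.021]
red [291, 0, 41, 14, 418] world [ 0.696 -0.236  0.026] bin [0.1   0.004] scoop [0.038 0.006 0.021]
red [335, 0, 41, 15, 456] world [ 0.697 -0.26   0.027] bin [ 0.1   -0.019] scoop [ 0.038 -0.018  0.022]
red [362, 11, 40, 37, 1116] world [ 0.686 -0.275  0.028] bin [ 0.088 -0.035] scoop [ 0.026 -0.033  0.023]
red [270, 50, 22, 22, 198] world [ 0.668 -0.221  0.028] bin [0.072 0.021] scoop [0.011 0.022 0.023]
red [547, 265, 82, 65, 820] world [ 0.527 -0.433  0.004] bin [-0.076 -0.186] scoop [-0.138 -0.185 -0.001]
tcp [ 0.5717643  -0.24606826  0.07720742] [[0.999, 0.035, 0.0], [0.035, -0.999, 0.0], [0.0, -0.0, -1.0]] [ 0.77314657 -0.13730548  0.54367152] 12.875
```

Emit:
apply_moves(commands=[{"wx": 0,"wy": 0,"wz": 0,"dx": 0.15,"dy": 0,"dz": 0,"hand": -1},{"wx": 0,"wy": 0.3,"wz": 0,"dx": 0,"dy": 0,"dz": 0,"hand": -1},{"wx": 0,"wy": 0.7,"wz": 0,"dx": 0,"dy": 0,"dz": 0,"hand": -1}])

```text
clock: 13.25
position: [0.5757, -0.2457, 0.0763]
tcp_rot: [[0.997, 0.035, 0.07], [0.035, -0.999, 0.004], [0.07, -0.001, -0.998]]
contact_force: [0.3, -0.0, -1.1]
width: 0.018
gripper_force: 55.0
```

Emit:
apply_moves(commands=[{"wx": 0,"wy": 0.8,"wz": 0,"dx": 0,"dy": 0,"dz": 0,"hand": -1},{"wx": 0,"wy": 0.8,"wz": 0,"dx": 0,"dy": 0,"dz": 0,"hand": -1},{"wx": 0,"wy": 0.8,"wz": 0,"dx": 0,"dy": 0,"dz": 0,"hand": -1},{"wx": 0,"wy": 0.8,"wz": 0,"dx": 0,"dy": 0,"dz": 0,"hand": -1},{"wx": 0,"wy": 0.8,"wz": 0,"dx": 0,"dy": 0,"dz": 0,"hand": -1},{"wx": 0,"wy": 0.8,"wz": 0,"dx": 0,"dy": 0,"dz": 0,"hand": -1},{"wx": 0,"wy": 0,"wz": 0,"dx": 0,"dy": 0,"dz": 0,"hand": -1},{"wx": 0,"wy": 0,"wz": 0,"dx": 0,"dy": 0,"dz": 0,"hand": -1}])

```text
clock: 14.25
position: [0.5757, -0.246, 0.0774]
tcp_rot: [[0.919, 0.035, 0.393], [0.032, -0.999, 0.014], [0.393, -0.0, -0.92]]
contact_force: [-0.2, 0.5, -2.3]
width: 0.0176
gripper_force: 55.0
```

```bash
python3 kn.py w9
```

```text
red [346, 51, 40, 34, 971] world [ 0.682 -0.267  0.069] bin [ 0.085 -0.027] scoop [ 0.007 -0.025  0.024]
red [278, 73, 35, 34, 855] world [ 0.67  -0.228  0.064] bin [0.074 0.013] scoop [-0.004  0.014  0.022]
red [339, 95, 38, 37, 1044] world [ 0.66  -0.265  0.06 ] bin [ 0.062 -0.023] scoop [-0.017 -0.022  0.023]
red [257, 106, 38, 36, 969] world [ 0.652 -0.217  0.057] bin [0.057 0.024] scoop [-0.023  0.026  0.023]
red [301, 106, 38, 36, 992] world [ 0.654 -0.243  0.056] bin [ 0.057 -0.001] scoop [-0.023  0.     0.022]
tcp [ 0.57593825 -0.24604195  0.07752585] [[0.919, 0.035, 0.393], [0.032, -0.999, 0.014], [0.393, -0.0, -0.92]] [-0.35327202  0.23531541 -1.86694776] 14.3
```

View pics/w9.png

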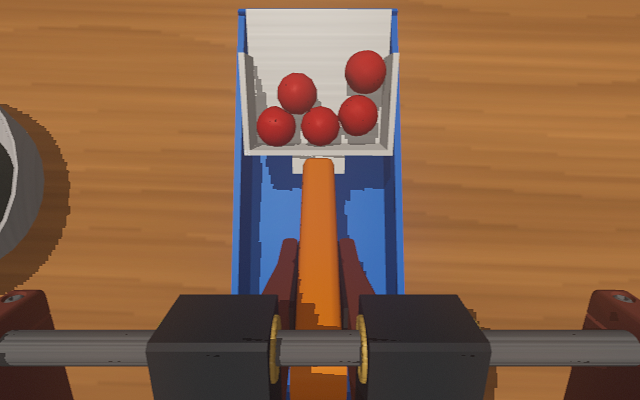

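All five knobs lie in the pan against its back wall, at (276,126), (297,94), (320,126), (357,116) and (366,72). None are left on the bin floor that shows. Lift and carry.

Emit:
apply_moves(commands=[{"wx": 0,"wy": 0,"wz": 0,"dx": 0.16,"dy": 0,"dz": -0.37,"hand": -1},{"wx": 0,"wy": 0,"wz": 0,"dx": 0.31,"dy": 0,"dz": -0.74,"hand": -1},{"wx": 0,"wy": 0,"wz": 0,"dx": 0.31,"dy": 0,"dz": -0.74,"hand": -1},{"wx": 0,"wy": 0,"wz": 0,"dx": 0.31,"dy": 0,"dz": -0.74,"hand": -1},{"wx": 0,"wy": 0,"wz": 0,"dx": 0,"dy": 0,"dz": 0,"hand": -1}])

```text
clock: 14.92
position: [0.5769, -0.2468, 0.1661]
tcp_rot: [[0.917, 0.035, 0.398], [0.034, -0.999, 0.011], [0.399, 0.003, -0.917]]
contact_force: [0.4, 0.5, -2.3]
width: 0.0182
gripper_force: 55.0
```

Emit:
apply_moves(commands=[{"wx": 0,"wy": 0,"wz": 0,"dx": -0.27,"dy": -0.3,"dz": -0.11,"hand": -1},{"wx": 0,"wy": 0,"wz": 0,"dx": -0.27,"dy": -0.6,"dz": -0.11,"hand": -1},{"wx": 0,"wy": 0,"wz": 0,"dx": -0.27,"dy": -0.8,"dz": -0.11,"hand": -1},{"wx": 0,"wy": 0,"wz": 0,"dx": -0.27,"dy": -0.8,"dz": -0.11,"hand": -1},{"wx": 0,"wy": 0,"wz": 0,"dx": -0.27,"dy": -0.8,"dz": -0.11,"hand": -1},{"wx": 0,"wy": 0,"wz": 0,"dx": -0.27,"dy": -0.8,"dz": -0.11,"hand": -1},{"wx": 0,"wy": 0,"wz": 0,"dx": -0.27,"dy": -0.8,"dz": -0.11,"hand": -1},{"wx": 0,"wy": 0,"wz": 0,"dx": -0.27,"dy": -0.8,"dz": -0.11,"hand": -1}])

```text
clock: 15.92
position: [0.498, -0.0763, 0.1585]
tcp_rot: [[0.92, 0.035, 0.391], [0.032, -0.999, 0.015], [0.391, -0.001, -0.92]]
contact_force: [-0.0, -0.1, -1.5]
width: 0.018
gripper_force: 55.0
```

Emit:
apply_moves(commands=[{"wx": 0,"wy": 0,"wz": 0,"dx": -0.27,"dy": -0.8,"dz": -0.11,"hand": -1},{"wx": 0,"wy": 0,"wz": 0,"dx": -0.27,"dy": -0.8,"dz": -0.11,"hand": -1},{"wx": 0,"wy": 0,"wz": 0,"dx": -0.27,"dy": -0.8,"dz": -0.11,"hand": -1},{"wx": 0,"wy": 0,"wz": 0,"dx": -0.27,"dy": -0.5,"dz": -0.11,"hand": -1},{"wx": 0,"wy": 0,"wz": 0,"dx": 0,"dy": 0,"dz": 0,"hand": -1},{"wx": 0,"wy": 0,"wz": 0,"dx": 0,"dy": 0,"dz": 0,"hand": -1}])

```text
clock: 16.68
position: [0.4612, 0.0079, 0.1591]
tcp_rot: [[0.919, 0.035, 0.393], [0.032, -0.999, 0.014], [0.393, 0.0, -0.92]]
contact_force: [1.0, -0.4, -2.2]
width: 0.0177
gripper_force: 55.0
```

```bash
python3 kn.py w10
```

```text
red [319, 69, 39, 36, 1018] world [0.558 0.002 0.147] bin [-0.03   0.247] scoop [-0.003 -0.009  0.023]
red [276, 74, 38, 36, 1020] world [0.554 0.026 0.145] bin [-0.032  0.271] scoop [-0.006  0.015  0.022]
red [255, 106, 39, 40, 1148] world [0.537 0.037 0.138] bin [-0.05   0.283] scoop [-0.024  0.027  0.022]
red [301, 106, 37, 39, 1125] world [0.538 0.011 0.137] bin [-0.049  0.257] scoop [-0.024  0.001  0.021]
red [341, 106, 39, 39, 1140] world [ 0.539 -0.013  0.138] bin [-0.049  0.233] scoop [-0.024 -0.023  0.022]
tcp [0.46135965 0.00768772 0.15928239] [[0.919, 0.035, 0.393], [0.032, -0.999, 0.014], [0.393, 0.0, -0.92]] [ 0.38938296  0.49527311 -2.02399104] 16.725
```

Emit:
apply_moves(commands=[{"wx": 0,"wy": -0.6,"wz": 0,"dx": -0.1,"dy": -0.03,"dz": 0.23,"hand": -1},{"wx": 0,"wy": -1,"wz": 0,"dx": -0.08,"dy": -0.03,"dz": 0.24,"hand": -1},{"wx": 0,"wy": -1,"wz": 0,"dx": -0.06,"dy": -0.03,"dz": 0.24,"hand": -1},{"wx": 0,"wy": -1,"wz": 0,"dx": -0.04,"dy": -0.03,"dz": 0.25,"hand": -1},{"wx": 0,"wy": -1,"wz": 0,"dx": -0.02,"dy": -0.03,"dz": 0.25,"hand": -1},{"wx": 0,"wy": -0.4,"wz": 0,"dx": 0,"dy": 0,"dz": 0,"hand": -1},{"wx": 0,"wy": 0,"wz": 0,"dx": 0,"dy": 0,"dz": 0,"hand": -1}])

```text
clock: 17.6
position: [0.4634, 0.0123, 0.1223]
tcp_rot: [[0.998, 0.034, 0.056], [0.034, -0.999, 0.002], [0.056, -0.0, -0.998]]
contact_force: [-0.7, -0.5, -2.6]
width: 0.0175
gripper_force: 55.0
```

Emit:
apply_moves(commands=[{"wx": 0,"wy": -0.51,"wz": 0,"dx": 0.07,"dy": 0,"dz": -0.07,"hand": -1},{"wx": 0,"wy": -0.51,"wz": 0,"dx": 0.07,"dy": 0,"dz": -0.07,"hand": -1},{"wx": 0,"wy": -0.51,"wz": 0,"dx": 0.07,"dy": 0,"dz": -0.07,"hand": -1},{"wx": 0,"wy": -0.51,"wz": 0,"dx": 0.07,"dy": 0,"dz": -0.07,"hand": -1},{"wx": 0,"wy": -0.58,"wz": 0,"dx": 0.11,"dy": 0,"dz": -0.08,"hand": -1},{"wx": 0,"wy": -0.58,"wz": 0,"dx": 0.11,"dy": 0,"dz": -0.08,"hand": -1},{"wx": 0,"wy": -0.58,"wz": 0,"dx": 0.11,"dy": 0,"dz": -0.08,"hand": -1},{"wx": 0,"wy": 0,"wz": 0,"dx": 0,"dy": 0,"dz": 0,"hand": -1}])

```text
clock: 18.6
position: [0.4827, 0.0131, 0.137]
tcp_rot: [[0.978, 0.035, -0.205], [0.034, -0.999, -0.007], [-0.205, -0.0, -0.979]]
contact_force: [0.6, 0.7, -3.1]
width: 0.0179
gripper_force: 55.0
```

Emit:
apply_moves(commands=[{"wx": 0,"wy": -0.67,"wz": 0,"dx": 0.13,"dy": 0,"dz": -0.14,"hand": -1},{"wx": 0,"wy": -0.67,"wz": 0,"dx": 0.13,"dy": 0,"dz": -0.14,"hand": -1},{"wx": 0,"wy": -0.67,"wz": 0,"dx": 0.13,"dy": 0,"dz": -0.14,"hand": -1},{"wx": 0,"wy": 0,"wz": 0,"dx": 0,"dy": 0,"dz": 0,"hand": -1},{"wx": 0,"wy": 0,"wz": 0,"dx": 0,"dy": 0,"dz": 0,"hand": -1}])

```text
clock: 19.23
position: [0.4964, 0.0137, 0.1462]
tcp_rot: [[0.94, 0.035, -0.339], [0.033, -0.999, -0.012], [-0.34, -0.0, -0.941]]
contact_force: [0.2, 0.9, -1.9]
width: 0.0177
gripper_force: 55.0
```

```bash
python3 kn.py w11; python3 kn.py s11 scene
```

```text
red [246, 0, 43, 27, 874] world [0.593 0.045 0.058] bin [0.007 0.289] scoop [0.035 0.028 0.022]
red [294, 0, 18, 3, 33] world [0.596 0.027 0.044] bin [0.009 0.271] scoop [0.043 0.01  0.01 ]
tcp [0.49634047 0.01378229 0.14630119] [[0.94, 0.035, -0.34], [0.033, -0.999, -0.012], [-0.34, -0.0, -0.941]] [-0.34050671  0.19184715 -1.45831309] 19.275
red [319, 192, 7, 7, 42] world [0.561 0.009 0.065] bin [-0.026  0.254] scoop [ 0.002 -0.007  0.017]
red [338, 200, 10, 17, 107] world [0.616 0.027 0.027] bin [0.03 0.27] scoop [0.068 0.01  0.   ]
red [354, 210, 8, 8, 51] world [0.661 0.036 0.022] bin [0.074 0.277] scoop [0.111 0.016 0.011]
red [176, 291, 29, 22, 486] world [ 0.511 -0.455  0.05 ] bin [-0.093 -0.209] scoop [-0.056 -0.47  -0.019]
red [180, 310, 28, 18, 78] world [ 0.528 -0.468  0.004] bin [-0.076 -0.221] scoop [-0.023 -0.482 -0.057]
tcp [0.4963194  0.01378781 0.14634941] [[0.94, 0.035, -0.34], [0.033, -0.999, -0.012], [-0.34, 0.0, -0.94]] [-0.05376017 -0.45123239 -1.73894419] 19.325
```

Emit:
apply_moves(commands=[{"wx": 0,"wy": -0.67,"wz": 0,"dx": 0.1,"dy": 0,"dz": -0.2,"hand": -1},{"wx": 0,"wy": -0.67,"wz": 0,"dx": 0.1,"dy": 0,"dz": -0.2,"hand": -1},{"wx": 0,"wy": -0.67,"wz": 0,"dx": 0.1,"dy": 0,"dz": -0.2,"hand": -1},{"wx": 0,"wy": 0,"wz": 0,"dx": 0,"dy": 0,"dz": 0,"hand": -1},{"wx": 0,"wy": 0,"wz": 0,"dx": 0,"dy": 0,"dz": 0,"hand": -1},{"wx": 0,"wy": 0,"wz": 0,"dx": 0,"dy": 0,"dz": 0,"hand": -1}])

```text
clock: 20.08
position: [0.5115, 0.0143, 0.1595]
tcp_rot: [[0.883, 0.035, -0.468], [0.031, -0.999, -0.016], [-0.468, 0.0, -0.884]]
contact_force: [0.4, -0.6, -0.3]
width: 0.018
gripper_force: 55.0
```

```bash
python3 kn.py w12; python3 kn.py s12 scene
```

```text
tcp [0.5115798  0.01433267 0.15947337] [[0.883, 0.035, -0.468], [0.031, -0.999, -0.016], [-0.468, 0.0, -0.883]] [ 0.49793799 -0.10763747 -0.6590418 ] 20.125
red [342, 207, 19, 17, 177] world [0.654 0.012 0.025] bin [0.067 0.253] scoop [ 0.102 -0.007  0.02 ]
red [176, 291, 29, 22, 483] world [ 0.511 -0.455  0.05 ] bin [-0.093 -0.208] scoop [-0.051 -0.469 -0.033]
red [180, 308, 28, 19, 76] world [ 0.529 -0.467  0.004] bin [-0.075 -0.221] scoop [-0.012 -0.481 -0.066]
tcp [0.51159574 0.01433275 0.15943352] [[0.883, 0.035, -0.468], [0.031, -0.999, -0.016], [-0.469, 0.0, -0.883]] [ 1.03869537  1.13505534 -2.13362054] 20.175
```

The pan is empty in the wrist view and the knobs are in the dish. Rising, levelling and going to the mat.

Emit:
apply_moves(commands=[{"wx": 0,"wy": 0,"wz": 0,"dx": -0.42,"dy": 0,"dz": -0.8,"hand": -1},{"wx": 0,"wy": 0,"wz": 0,"dx": -0.42,"dy": 0,"dz": -0.8,"hand": -1},{"wx": 0,"wy": 1,"wz": 0,"dx": 0,"dy": -0.4,"dz": 0,"hand": -1},{"wx": 0,"wy": 1,"wz": 0,"dx": 0,"dy": -0.9,"dz": 0,"hand": -1},{"wx": 0,"wy": 1,"wz": 0,"dx": 0,"dy": -1,"dz": 0,"hand": -1},{"wx": 0,"wy": 1,"wz": 0,"dx": 0,"dy": -1,"dz": 0,"hand": -1},{"wx": 0,"wy": 1,"wz": 0,"dx": 0,"dy": -1,"dz": 0,"hand": -1},{"wx": 0,"wy": 1,"wz": 0,"dx": 0,"dy": -1,"dz": 0,"hand": -1}])

```text
clock: 21.18
position: [0.5061, 0.1741, 0.2137]
tcp_rot: [[0.997, 0.035, -0.067], [0.035, -0.999, -0.002], [-0.067, -0.0, -0.998]]
contact_force: [0.1, -0.0, -2.2]
width: 0.0176
gripper_force: 55.0
```

Emit:
apply_moves(commands=[{"wx": 0,"wy": 1,"wz": 0,"dx": 0,"dy": -0.9,"dz": 0,"hand": -1},{"wx": 0,"wy": 0,"wz": -1,"dx": 0,"dy": -0.3,"dz": 0.3,"hand": -1},{"wx": 0,"wy": 0,"wz": -1,"dx": 0,"dy": 0,"dz": 0.5,"hand": -1},{"wx": 0,"wy": 0,"wz": 0,"dx": 0,"dy": 0,"dz": 0.5,"hand": -1},{"wx": 0,"wy": 0,"wz": 0,"dx": 0,"dy": 0,"dz": 0.5,"hand": -1},{"wx": 0,"wy": 0,"wz": 0,"dx": 0,"dy": 0,"dz": 0,"hand": -1},{"wx": 0,"wy": 0,"wz": 0,"dx": 0,"dy": 0,"dz": 0,"hand": -1}])

```text
clock: 22.05
position: [0.5055, 0.2091, 0.1597]
tcp_rot: [[0.985, 0.173, 0.0], [0.173, -0.985, 0.0], [0.0, -0.0, -1.0]]
contact_force: [0.4, -0.1, -1.0]
width: 0.0179
gripper_force: 55.0
```

```bash
python3 - <<'E'
from h import *
c=grab("wrist"); save(c,'w13.png'); np.savez('w13.npz',**c)
o=r.observe();P=pts(c);hsv=cv2.cvtColor(c["color"],cv2.COLOR_RGB2HSV);H,s,V=[hsv[...,i].astype(int) for i in range(3)];z=P[...,2]
Q=(P-np.array(o["position"]))@np.array(o["tcp_rot"])
g=(s<60)&(V>60)&(Q[...,0]>.04)&(Q[...,0]<.14)&(abs(Q[...,1])<.06)&(Q[...,2]>.02)&(Q[...,2]<.085)
f=lambda k:[np.round(v,1) for v in cv2.minAreaRect(k[:,:2].astype(np.float32)*1000)]
print('pan',f(P[g]),'tool',np.percentile(Q[g],[1,99],axis=0).round(4).tolist())
q=Q[g&(Q[...,0]>.065)&(abs(Q[...,1])<.03)];print('pitch',np.degrees(np.polyfit(q[:,0],q[:,2],1)[0]).round(2))
m=(H>45)&(H<80)&(s>120)&(z<.012)&(z>-.005)&(P[...,0]>.45)&(P[...,0]<.69)&(P[...,1]>.1)&(P[...,1]<.33)
print('mat',m.sum(),f(P[m]))
print(o["position"],np.round(o["tcp_rot"],3).tolist(),o["clock"])
E
python3 kn.py s13 scene
```

```text
pan [array([587.7, 224.3]), array([86.7, 84.4]), np.float64(9.8)] tool [[0.0451, -0.0418, 0.0417], [0.1258, 0.0405, 0.0721]]
pitch 0.08
mat 11653 [array([568. , 219.5]), array([175.4, 160. ]), np.float64(9.8)]
[0.50565992 0.20919777 0.16007582] [[0.985, 0.173, 0.001], [0.173, -0.985, 0.0], [0.001, -0.0, -1.0]] 22.1
red [342, 207, 19, 17, 177] world [0.654 0.014 0.025] bin [0.067 0.255] scoop [ 0.026 -0.218 -0.063]
red [176, 291, 29, 22, 484] world [ 0.511 -0.456  0.05 ] bin [-0.093 -0.209] scoop [-0.197 -0.656 -0.037]
red [180, 308, 28, 19, 79] world [ 0.529 -0.468  0.004] bin [-0.076 -0.222] scoop [-0.18  -0.671 -0.084]
tcp [0.50571523 0.20922546 0.16019659] [[0.985, 0.173, 0.001], [0.173, -0.985, 0.0], [0.001, -0.0, -1.0]] [ 0.4113059  -0.33928392 -2.74309096] 22.15
```

Emit:
apply_moves(commands=[{"wx": 0,"wy": 0,"wz": 0,"dx": 0.58,"dy": 0.07,"dz": 0.4,"hand": -1},{"wx": 0,"wy": 0,"wz": 0,"dx": 0,"dy": 0,"dz": 0.8,"hand": -1},{"wx": 0,"wy": 0,"wz": 0,"dx": 0,"dy": 0,"dz": 0.8,"hand": -1},{"wx": 0,"wy": 0,"wz": 0,"dx": 0,"dy": 0,"dz": 0.5,"hand": -1},{"wx": 0,"wy": 0,"wz": 0,"dx": 0,"dy": 0,"dz": 0.15,"hand": -1},{"wx": 0,"wy": 0,"wz": 0,"dx": 0,"dy": 0,"dz": 0.05,"hand": -1},{"wx": 0,"wy": 0,"wz": 0,"dx": 0,"dy": 0,"dz": 0,"hand": -1}])

```text
clock: 23.02
position: [0.5233, 0.2103, 0.0794]
tcp_rot: [[0.985, 0.174, 0.001], [0.174, -0.985, 0.0], [0.001, -0.0, -1.0]]
contact_force: [-0.2, 0.8, -1.6]
width: 0.0178
gripper_force: 55.0
```

```bash
python3 -c "
from h import *
o=r.observe();print(o['position'],o['contact_force'],o['clock'])
c=dict(np.load('s13.npz'));s=c['color'];a=cv2.resize(s[170:310,200:400,::-1],None,fx=4,fy=4,interpolation=cv2.INTER_CUBIC);cv2.imwrite('pics/crop13.png',a)"
```

```text
[0.52325486 0.21034396 0.07935783] [-0.24999639  0.83642906 -1.605444  ] 23.025
```

View pics/crop13.png

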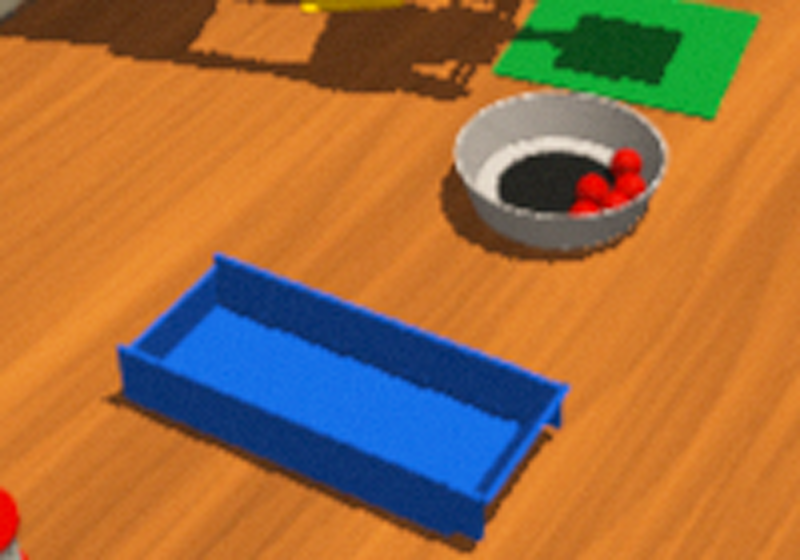

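The crop shows five knobs in the dish, at (627,160), (592,187), (629,187), (584,206) and (610,200), and an empty bin with nothing spilt. Setting the scoop down.

Emit:
apply_moves(commands=[{"wx": 0,"wy": 0,"wz": 0,"dx": 0,"dy": 0,"dz": 0.07,"hand": -1},{"wx": 0,"wy": 0,"wz": 0,"dx": 0,"dy": 0,"dz": 0.05,"hand": -1},{"wx": 0,"wy": 0,"wz": 0,"dx": 0,"dy": 0,"dz": 0,"hand": -1}])

```text
clock: 23.4
position: [0.523, 0.2103, 0.0752]
tcp_rot: [[0.985, 0.174, 0.001], [0.174, -0.985, 0.0], [0.001, -0.0, -1.0]]
contact_force: [-0.8, -0.6, 1.4]
width: 0.0179
gripper_force: 55.0
```

Emit:
apply_moves(commands=[{"wx": 0,"wy": 0,"wz": 0,"dx": 0,"dy": 0,"dz": 0.03,"hand": -1},{"wx": 0,"wy": 0,"wz": 0,"dx": 0,"dy": 0,"dz": 0,"hand": -1}])

```text
clock: 23.65
position: [0.523, 0.2103, 0.0751]
tcp_rot: [[0.985, 0.174, 0.001], [0.174, -0.985, 0.0], [0.001, -0.0, -1.0]]
contact_force: [-2.5, -0.6, 5.5]
width: 0.0175
gripper_force: 55.0
```

Emit:
apply_moves(commands=[{"wx": 0,"wy": 0,"wz": 0,"dx": 0,"dy": 0,"dz": -0.02,"hand": -1},{"wx": 0,"wy": 0,"wz": 0,"dx": 0,"dy": 0,"dz": 0,"hand": -0.4},{"wx": 0,"wy": 0,"wz": 0,"dx": 0,"dy": 0,"dz": 0,"hand": 0},{"wx": 0,"wy": 0,"wz": 0,"dx": 0,"dy": 0,"dz": 0,"hand": 0.4},{"wx": 0,"wy": 0,"wz": 0,"dx": 0,"dy": 0,"dz": 0,"hand": 0.4},{"wx": 0,"wy": 0,"wz": 0,"dx": 0,"dy": 0,"dz": 0,"hand": 0.4},{"wx": 0,"wy": 0,"wz": 0,"dx": 0,"dy": 0,"dz": 0,"hand": 0.4}])

```text
clock: 24.52
position: [0.5228, 0.2102, 0.0744]
tcp_rot: [[0.985, 0.174, 0.0], [0.174, -0.985, 0.0], [0.0, 0.0, -1.0]]
contact_force: [-1.2, 0.2, -0.6]
width: 0.0616
gripper_force: 0.0
```

Emit:
apply_moves(commands=[{"wx": 0,"wy": 0,"wz": 0,"dx": 0,"dy": 0,"dz": -0.3,"hand": 0.4},{"wx": 0,"wy": 0,"wz": 0,"dx": 0,"dy": 0,"dz": -0.7,"hand": 0.4},{"wx": 0,"wy": 0,"wz": 0,"dx": 0,"dy": 0,"dz": -1,"hand": 0.4},{"wx": 0,"wy": 0,"wz": 0,"dx": 0,"dy": 0,"dz": -1,"hand": 0.4},{"wx": 0,"wy": 0,"wz": 0,"dx": 0,"dy": 0,"dz": -1,"hand": 0.4},{"wx": 0,"wy": 0,"wz": 0,"dx": 0,"dy": 0,"dz": -1,"hand": 0.4},{"wx": 0,"wy": 0,"wz": 0,"dx": 0,"dy": 0,"dz": -1,"hand": 0.4},{"wx": 0,"wy": 0,"wz": 0,"dx": 0,"dy": 0,"dz": 0,"hand": 0.4}])

```text
clock: 25.52
position: [0.5237, 0.2105, 0.2581]
tcp_rot: [[0.985, 0.174, 0.006], [0.174, -0.985, 0.002], [0.006, -0.001, -1.0]]
contact_force: [0.0, 0.7, -0.0]
width: 0.0615
gripper_force: 0.0
```

```bash
python3 - <<'E'
from h import *
c=grab("wrist"); save(c,'w14.png')
o=r.observe();P=pts(c);hsv=cv2.cvtColor(c["color"],cv2.COLOR_RGB2HSV);H,s,V=[hsv[...,i].astype(int) for i in range(3)];z=P[...,2]
f=lambda k:[np.round(v,1) for v in cv2.minAreaRect(k[:,:2].astype(np.float32)*1000)]
B=(P[...,0]>.44)&(P[...,0]<.69)&(P[...,1]>.1)&(P[...,1]<.33)
g=(s<60)&(V>80)&B&(z>.002)&(z<.045)&(P[...,0]>.54)&(P[...,1]>.15)&(P[...,1]<.29)
m=(H>45)&(H<80)&(s>120)&(z<.012)&B; h=(H<17)&(s>120)&(z>.04)&(z<.15)&B
print('pan',f(P[g]),np.percentile(P[g][:,2],[1,50,99]),'mat',f(P[m]),'handle',h.sum(),np.percentile(P[h],[1,99],axis=0).round(3).tolist())
for lo in(.05,.07,.09,.11,.125):
    k=P[h&(z>lo)&(z<lo+.012)];print(len(k),k.mean(0).round(4))
print(o["position"],o["width"],o["gripper_force"],o["contact_force"],o["clock"])
E
python3 kn.py s14 scene
```

```text
pan [array([601.1, 226.5]), array([94.8, 88.1]), np.float64(10.1)] [0.00294052 0.00529275 0.03412714] mat [array([570.7, 219.7]), array([179.6, 160.3]), np.float64(10.0)] handle 1795 [[0.495, 0.198, 0.042], [0.563, 0.224, 0.134]]
134 [0.5544 0.2164 0.0561]
164 [0.5429 0.2145 0.076 ]
176 [0.5317 0.2126 0.096 ]
214 [0.5202 0.2105 0.1161]
597 [0.5065 0.208  0.1307]
[0.52322754 0.21033133 0.25561986] 0.061527623960961564 0.0 [-0.10224805 -0.17400165 -1.30292574] 25.575
red [342, 207, 19, 17, 176] world [0.654 0.013 0.025] bin [0.066 0.254] scoop [ 0.009 -0.216 -0.157]
red [176, 291, 29, 22, 485] world [ 0.511 -0.456  0.05 ] bin [-0.093 -0.209] scoop [-0.214 -0.653 -0.132]
red [180, 308, 28, 19, 75] world [ 0.529 -0.467  0.004] bin [-0.075 -0.221] scoop [-0.196 -0.668 -0.178]
tcp [0.52277991 0.21018038 0.25390025] [[0.985, 0.174, -0.0], [0.174, -0.985, -0.0], [-0.0, 0.0, -1.0]] [ 0.28202214  0.44312686 -1.61123291] 25.625
```

The scoop stands level on the mat: its front edge is about 12 mm inside the mat, and the handle end also lies over it. The knobs are still in the dish and the gripper is clear.

```bash
python3 -c "
from workcell import r
print(r.close_job())"
```

```text
the job is handed in; nothing more can be done
None
```

All five knobs are in the dish with none spilt, the scoop stands released upright and wholly on the mat, and the spool, jar and meter were never approached; the job was handed in at about 26 s.

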